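Swing the plinth rail into the holding jig and nip it with the cam

TASK

Set the beech plinth rail in the holding jig: butt its near end against the steel stop post while the rail still lies askew and, keeping that end bearing on the post, swing the rail round the post until its back face lies flush along the aluminium fence. Then let go of it and turn the red cam lever clockwise until the cam nips the rail firmly endways against the post, so that it stays held when you take your hand away. It is soft wood, so feel for each contact and never force it hard against the jig, and leave the sheep figure and the two paint jars where they stand.

Things in the scene. Friction and masses are not known exactly. Their poses are not given: they have to be found in the camera images.
- rail: Loose bar of pale beech with five dark peg holes along its top, 36 mm wide (its x), 250 mm long (its y), 36 mm high, about 0.24 kg. Origin: centre of its underside; z up. It starts flat on the jig board, askew by 0.35 to 0.6 rad, its +y end 20 to 70 mm short of the stop post. It can be gripped across its width from above.
- rail_butt (a point): Centre of the rail's +y end face, the near end that goes against the post (18 mm above the rail's underside).
- rail_far (a point): Centre of the rail's other (-y) end face (18 mm above the underside), the end the cam will press.
- jig: Holding jig, fixed to the bench: plywood board 250 (x) by 440 (y) by 15 mm. Origin: centre of the board's underside; +x to the fence (away from the robot), +y to the stop post, z up. Home, the rail's centre line is at x = +67 mm, its ends at y = +137 mm (post) and y = -113 mm (cam).
- fence: Aluminium fence strip. Origin: middle of the working face at its top edge: 85 mm in +x from the jig's origin, 25 mm above the bench. The face looks to the jig's -x. The fence is 10 mm high above the board, 20 mm thick and 400 mm long, along the jig's y.
- stop: The fixed steel stop post, 16 mm in diameter, 30 mm high above the board, standing at x = +67 mm, y = +145 mm of the jig. Origin: centre of its foot, on the board's top. A rail whose centre line passes through the post's axis while it swings comes out flush with the fence.
- cam_slot (a point): Middle of the slot in which the cam clamp's foot is bolted, on the board's top at x = +67 mm, y = -133 mm of the jig. The cam's pivot stands within 3.2 mm of it either way along y; just where is not measured. The cam is a wooden disc of radius 22 mm, its pivot 8 mm off centre, 6 to 34 mm above the board.
- cam (a joint): Angle of the cam (rad, 0 to 2.3), 0 = fully open, growing clockwise seen from above; starts at 0 to 0.25. Open, its edge is 2.8 to 9.2 mm clear of a home rail's end; it comes out by 8 mm x (1 - cos angle) and bites on a home rail at an angle between 0.85 and 1.75 rad. It turns stiffly (0.1 N m) and stays where left; once biting, the torque climbs, and friction keeps it from slipping back.
- lever_park (a point): Point in the jig's frame over which the middle of the cam lever's round end lies at joint angle 0, fixed to the jig, 58 mm above the bench (78 mm from the nominal pivot). The red lever, 13 mm wide and 88 mm long from the pivot, lies 36 to 50 mm above the board; there it points mostly to the jig's -y, 15 degrees towards +x; clockwise carries it round to -x, the robot's side.
- sheep: Small white and terracotta sheep figure on a green foot 30 x 50 mm, 57 mm tall, loose on the board's front corner on the post's side. Origin: centre of its underside. Leave alone.
- jar_red: Paint jar with red label and white lid, 54 mm in diameter, 75 mm tall, loose on the bench to the left. Origin: centre of its underside. Leave alone.
- jar_green: Paint jar with green label and white lid, 54 mm in diameter, 75 mm tall, loose on the bench to the right. Origin: centre of its underside. Leave alone.

How it is judged (in metres and radians):
On the way, in this order (a step that is already met when the one before it is completed fails the run):
1. the rail, still askew by more than 0.2 rad, bears on the stop post with more than 2 N (contact force between rail and stop above 2 N and angle between the y axis of rail and the y axis of jig, either way round above 0.2 rad), for 0.2 s.
2. partly swung in (between 0.03 and 0.15 rad from the fence's line), the rail's end still bears on the post (contact force between rail and stop above 0.5 N and angle between the y axis of rail and the y axis of jig, either way round between 0.03 and 0.15 rad), for 0.05 s.
3. the rail lies flush along the fence with its end at the post, the cam not yet turned (x of each of rail_butt, rail_far in the frame of jig above 0.0645 m and angle between the y axis of rail and the y axis of jig, either way round below 0.015 rad and z of each of rail_butt, rail_far in the frame of jig below 0.037 m and y of rail_butt in the frame of jig above 0.1345 m and value of joint cam below 0.6 rad), for 0.2 s.
At the end, for the whole second after the job is handed in: The rail lies flat on the board and at rest, flush along the fence (both ends within 2.5 mm of it, within 0.015 rad) with its end within 2.5 mm of the stop post, nipped endways by the cam so that it still presses on the post with more than 6 N after the robot has let go; sheep and jars undisturbed (x of each of rail_butt, rail_far in the frame of jig above 0.0645 m and angle between the y axis of rail and the y axis of jig, either way round below 0.015 rad and z of each of rail_butt, rail_far in the frame of jig below 0.037 m and y of rail_butt in the frame of jig above 0.1345 m and contact force between rail and stop above 6 N and value of joint cam above 0.7 rad and linear speed of rail below 0.01 m/s); the robot touches nothing.
It fails at once if the rail is forced against the post or the fence with more than 40 N (contact force between rail and stop above 40 N or contact force between rail and fence above 40 N).
It fails at once if the sheep or a jar is shifted by more than 15 mm or tipped (distance of any of sheep, jar_red, jar_green from where it was at the start of the episode above 0.015 m or angle between any of sheep, jar_red, jar_green's own z axis and vertical above 0.3 rad).
It also fails if it takes over 72 s, if anything falls off the work surface, if the arm or the gripper's body presses on something with over 40 N, if the wrist force passes 120 N, or if a joint passes its speed limit or range.

ROBOT

A 6-joint arm with a two-finger parallel gripper is mounted at the origin on the work surface. World frame = base frame: x ahead of the robot, y to its left, z up, the work surface at z = 0. Lengths are in m, angles in degrees, forces in N, time in s.
With the tool pointing down it reaches from about 0.3 to 0.95 m from the base axis. Payload 3.1 kg.
Tool frame: the origin (TCP) lies at the very end of the fingers, on their centre line; the grasp point (between the pads) lies 19 mm behind it; z points along the fingers, y is the line along which they close (so a half turn about z gives the same grasp; the last joint's range is limited). The gripper opens to 85 mm and grips with 20 to 120 N. Pads are 22 mm wide; open, the fingers measure 114 mm over their backs; the gripper's body (76 mm by 85 mm) begins 54 mm behind the grasp point. The pads swing forward as they close: fully open they stand 13 mm farther back than shut.
Start: joints at [-72.405, 17.653, 93.61, -0, 68.738, -3.994], TCP at [0.23, -0.581, 0.195] pointing down, gripper open.
Joint ranges: [-175.34, 175.34], [-45.06, 112.39], [2.9, 150.54], [-68.45, 248.45], [3.09, 151.38], [-168.51, 168.51]. Speed limits (degrees/s): [159.86, 159.86, 180, 180, 180, 180].

INTERFACE

Orientations are given as [roll, pitch, yaw] about the fixed x, y, z axes, in that order (R = Rz(yaw) Ry(pitch) Rx(roll)).
In Python, from workcell import r, cams gives the robot as it stands. The module is installed in compiled form; this text tells all that it offers.
- The arm moves only by the shell command python3 -m crank 'ROWS' [FORCE]. ROWS is JSON, one flat list of numbers, 7 for each row, row after row: the shift along the world's x, y, z in mm, then the turn, a rotation vector about the world's x, y, z in degrees, then the opening, from -1 (shut) to 1 (fully open), so that 0 is half open. A call has 1 to 8 rows; each row is the pose to reach, as a shift and turn from the pose commanded when the call began; what a row does not reach only later rows make up. A row lasts 1/8 s, in which the tool goes at most 62.5 mm and 10.7 degrees, less where a joint would pass 70% of its speed; a pose out of reach is approached as far as the arm can. A call with a gripper value outside its range is refused whole. The fingers move at their own pace and stop on an object; FORCE is the grip in N (left out, the last holds). Time passes only in rows, so rows that repeat a pose let the fingers close. It gives the time, the measured TCP pose, the force, the opening and the grip force at its end, in the units of the state.
- r.state(): the state, without advancing time (a new reading comes with each control period).
- cams.get_image(name): name is "scene" or "top"; returns the picture (400x640x3 uint8, red, green, blue); there is no depth.
- cams.camera_model(name): a dict with "fovy" (degrees; the focal length in pixels is half the picture's height over the tangent of half this angle, whatever the lens; pixels are square), "cx", "cy" (the principal point, pixels), "position" and "attitude" of the camera in the world. Camera axes: x right, y up, looking along -z (the intrinsics and any distortion apply to the point x, -y, -z); pixel columns grow to the right and rows downward; lengths in m; the calibration is good to about 2 mm. A picture is of the moment at which its call begins. camera_model takes no time and is no camera call.
- r.job_done(): hands the job in; it is judged then, once.
The state is a dict: "clock": time; "joints": joint angles; "dq": joint speeds; "joint_torque": joint torques, N m; "tcp_pos": TCP position; "ee_rot": TCP orientation; "contact_force": force on the tool from outside, world axes, zero at the start; "ft_torque": the same for the moment, N m; "opening": opening from 0.0 (shut) to 1.0 (fully open); "finger_force": force on a finger pad.
Only numpy, scipy, OpenCV 4.12 (cv2) and the standard library are available. Lean on these libraries where they do the work, as an engineer would, in place of code of your own. Each camera call takes 0.05 s, during which the arm holds its last target. There are 200 camera calls.

## Working session

There is one attempt and no reset: what is moved stays moved. The work goes in short steps, Python scripts to look and compute and a shell command to move; the robot and the scene stay as the last step left them, time stands still between calls to the robot, and variables do not carry over. Pictures are saved under pics/ and viewed, at most 10 in all, crops included, and the job is handed in when it is done.

```bash
mkdir -p pics; python3 - <<'E'
from workcell import r,cams
import cv2
for n in("scene","top"):
    print(n,cams.camera_model(n)); cv2.imwrite(f"pics/{n}0.png",cams.get_image(n)[:,:,::-1])
print(r.state())
E
```

```text
scene {'fovy': 49.135825761484114, 'cx': 316.77168684130766, 'cy': 203.50767877086585, 'position': array([1.29225952, 0.58058005, 0.9759793 ]), 'attitude': array([ 46.32991383,  -0.43540383, 128.05875565])}
top {'fovy': 56.60838360844039, 'cx': 319.8031398365438, 'cy': 205.38139626308592, 'position': array([ 0.49415254, -0.02455855,  0.95473717]), 'attitude': array([  2.0920964 ,  -0.21871376, -90.1588592 ])}
{'clock': 0.1, 'joints': array([-7.24045681e+01,  1.77024263e+01,  9.36823911e+01, -4.91347642e-04,
        6.87382457e+01, -3.99488929e+00]), 'dq': array([-0.04102541, -0.03100421, -0.25096112, -0.04212596,  0.01812824,
        0.05395657]), 'joint_torque': array([ 1.13226777e-04, -4.16406012e+01, -2.77644628e+01, -5.14570547e-05,
        4.05105238e-03, -1.60580652e-05]), 'tcp_pos': array([ 0.22968506, -0.58036906,  0.19352901]), 'ee_rot': array([-1.79877204e+02, -8.11708096e-03,  2.15904911e+01]), 'contact_force': array([0.16911758, 1.14363065, 0.35187935]), 'ft_torque': array([ 0.0190518 , -0.05307997, -0.03912772]), 'finger_force': 0.0, 'opening': 1.0007419487920368}
```

View pics/top0.png

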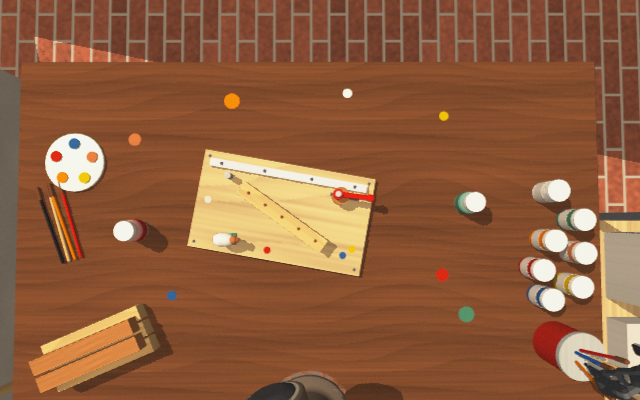

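View pics/scene0.png

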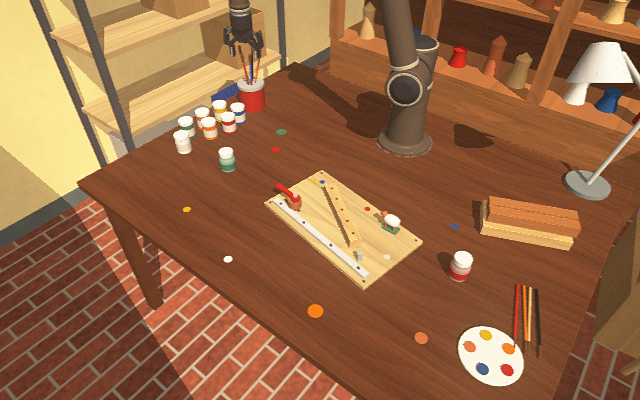

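The top view shows the board at px (188–376, 150–277), with the post near (229,176), the rail from (235,182) to (328,248), and the red lever from (340,195) to (374,198). I'll enlarge it.

```bash
python3 - <<'E'
import cv2
im=cv2.imread("pics/top0.png")[142:284,184:384]
cv2.imwrite("pics/c1.png",cv2.resize(im,None,fx=4,fy=4,interpolation=cv2.INTER_CUBIC))
E
```

```text
(no output)
```

View pics/c1.png

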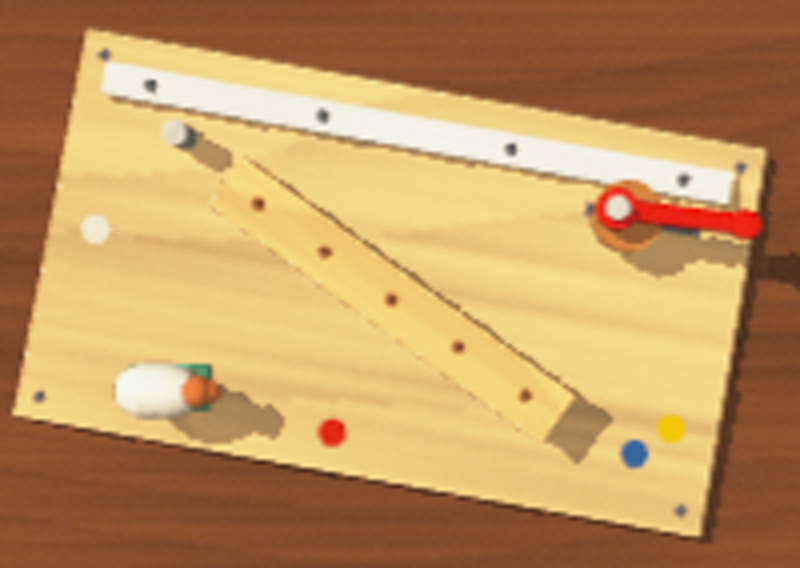

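The crop shows the board corners at (86,30), (766,150), (703,537) and (13,414). The post top is at (176,132), the peg holes run from (258,204) to (525,396), the pivot knob is at (618,207) and the lever end at about (748,224).

```bash
cat >h.py <<'E'
import numpy as np
from scipy.spatial.transform import Rotation as R
from workcell import r,cams
def ray(n,uv,z):
    m=cams.camera_model(n);f=200/np.tan(np.radians(m['fovy']/2))
    uv=np.atleast_2d(uv).astype(float)
    d=np.c_[(uv[:,0]-m['cx'])/f,-(uv[:,1]-m['cy'])/f,-np.ones(len(uv))]
    d=R.from_euler('xyz',m['attitude'],degrees=True).apply(d);p=m['position']
    return p+d*((z-p[2])/d[:,2])[:,None]
def proj(n,P):
    m=cams.camera_model(n);f=200/np.tan(np.radians(m['fovy']/2))
    c=R.from_euler('xyz',m['attitude'],degrees=True).inv().apply(np.atleast_2d(P)-m['position'])
    return np.c_[m['cx']-f*c[:,0]/c[:,2],m['cy']+f*c[:,1]/c[:,2]]
E
python3 - <<'E'
from h import *
from scipy.optimize import least_squares
np.set_printoptions(precision=4,suppress=True)
C=lambda a:(np.array(a)+.5)/4-.5+[184,142]
b=ray("top",C([(86,30),(766,150),(703,537),(13,414)]),.015)[:,:2]
print(b,np.linalg.norm(b-np.roll(b,-1,0),axis=1))
J=np.array([(.125,.22),(.125,-.22),(-.125,-.22),(-.125,.22)])
post=ray("top",C([(176,132)]),.045)[:,:2]; fen=ray("top",C([(103,95),(731,204)]),.025)[:,:2]
pts=np.r_[b,post,fen];Jp=np.r_[J,[(.067,.145)],[(.085,.2),(.085,-.2)]]
def T(p,q): c,s=np.cos(p[2]),np.sin(p[2]); return q@np.array([[c,s],[-s,c]])+p[:2]
o=least_squares(lambda p:(T(p,Jp)-pts).ravel(),[.5,0,0]).x
print("jig",o,np.degrees(o[2]));print((T(o,Jp)-pts)*1000)
inv=lambda q:(q-o[:2])@np.array([[np.cos(o[2]),-np.sin(o[2])],[np.sin(o[2]),np.cos(o[2])]])
h=ray("top",C([(258,204),(325,251),(391,299),(458,347),(525,396)]),.051)[:,:2]
e=ray("top",C([(245,158),(211,204),(574,398),(543,442)]),.051)[:,:2]
print("holes",h,inv(h),np.linalg.norm(np.diff(h,axis=0),axis=1));print("ends",e,inv(e),np.linalg.norm(e[0]-e[2]),np.linalg.norm(e[0]-e[1]))
d=h[0]-h[-1];print("railyaw",np.degrees(np.arctan2(d[1],d[0]))-90,"rel",np.radians(np.degrees(np.arctan2(d[1],d[0]))-90)-o[2])
print("post",T(o,np.array([[.067,.145]])))
l=ray("top",C([(748,224),(618,207)]),.065)[:,:2];print("lever",l,inv(l))
E
```

```text
[[ 0.6724  0.263 ]
 [ 0.5948 -0.169 ]
 [ 0.3508 -0.1273]
 [ 0.4292  0.3069]] [0.4389 0.2476 0.4412 0.2471]
jig [ 0.5116  0.0678 -0.1774] -10.163742466015995
[[ 1.0428 -0.7247]
 [ 0.9649 -1.8552]
 [-1.0216  0.6093]
 [-1.8071 -0.4589]
 [-0.448   0.6061]
 [ 1.1389  0.7207]
 [ 0.13    1.1027]]
holes [[ 0.5587  0.1465]
 [ 0.53    0.1056]
 [ 0.5007  0.0654]
 [ 0.4714  0.0247]
 [ 0.4416 -0.0159]] [[ 0.0325  0.0857]
 [ 0.0114  0.0404]
 [-0.0103 -0.0043]
 [-0.032  -0.0495]
 [-0.0541 -0.0947]] [0.05   0.0497 0.0501 0.0504]
ends [[ 0.5868  0.1545]
 [ 0.5588  0.1751]
 [ 0.4403 -0.0456]
 [ 0.4138 -0.0267]] [[ 0.0588  0.0986]
 [ 0.0275  0.1139]
 [-0.0501 -0.1242]
 [-0.0796 -0.1103]] 0.24802964228454075 0.03478083164847634
railyaw -35.80312130310703 rel -0.4474915788733933
post [[0.6031 0.1987]]
lever [[ 0.545  -0.1501]
 [ 0.5554 -0.0721]] [[ 0.0713 -0.2086]
 [ 0.0678 -0.13  ]]
```

```bash
python3 -m crank '[23,55,0,0,0,4,0.4, 46,110,0,0,0,8,0.4, 69,165,0,0,0,12,0.4, 92,220,0,0,0,16,0.4, 115,275,0,0,0,20,0.4, 138,330,0,0,0,24,0.4, 161,385,0,0,0,28,0.4, 184,440,0,0,0,32.6,0.4]' 40
python3 -m crank '[22,52,0,0,0,0,0.4, 44,104,-10,0,0,0,0.4, 66,156,-30,0,0,0,0.4, 87,206,-60,0,0,0,0.4, 87,206,-80,0,0,0,0.4, 87,206,-80,0,0,0,0.4, 87,206,-80,0,0,0,0.4]'; python3 - <<'E'
from h import *
print(r.state())
E
```

```text
clock: 1.1
tcp_pos: [0.4142, -0.1393, 0.1946]
ee_rot: [180.0, -0.0, 54.3]
contact_force: [0.5, -0.1, -0.3]
opening: 0.701
finger_force: 0.0
clock: 1.98
tcp_pos: [0.5011, 0.0644, 0.1151]
ee_rot: [180.0, -0.0, 54.1]
contact_force: [0.3, 0.2, 0.5]
opening: 0.7
finger_force: 0.0
{'clock': 1.975, 'joints': array([ 2.38790325e+00,  9.98219062e+00,  1.13361292e+02, -4.25621906e-03,
        5.66329593e+01,  3.82422060e+01]), 'dq': array([-0.45901986, -0.95413693, -0.62177089,  0.05810439, -0.25092113,
        0.01905456]), 'joint_torque': array([ 3.29431733e-01, -3.15090394e+01, -2.37919539e+01,  1.71547505e-02,
        3.90904269e-02, -2.42925425e-04]), 'tcp_pos': array([0.50112874, 0.06441336, 0.11513671]), 'ee_rot': array([ 1.79979297e+02, -1.17896078e-02,  5.41480396e+01]), 'contact_force': array([0.25525254, 0.16702918, 0.50084336]), 'ft_torque': array([-0.05227335, -0.03842886,  0.00437377]), 'finger_force': 0.0, 'opening': 0.6999804568669421}
```

```bash
python3 -m crank '[0,0,-30,0,0,0,0.4, 0,0,-60,0,0,0,0.4, 0,0,-80,0,0,0,0.4, 0,0,-86,0,0,0,0.4, 0,0,-86,0,0,0,0.4]'
python3 -m crank '[0,0,0,0,0,0,-0.4, 0,0,0,0,0,0,-0.4, 0,0,0,0,0,0,-0.4, 0,0,0,0,0,0,-0.4, 0,0,0,0,0,0,-0.4]' 40
python3 - <<'E'
from h import *
import cv2
s=r.state();print(s['tcp_pos'],s['ee_rot'],s['contact_force'],s['ft_torque'],s['opening'],s['finger_force'])
im=cams.get_image("top")[142:284,184:384,::-1]
cv2.imwrite("pics/c2.png",cv2.resize(im,None,fx=4,fy=4,interpolation=cv2.INTER_CUBIC))
E
```

```text
clock: 2.6
tcp_pos: [0.5017, 0.0643, 0.0295]
ee_rot: [179.9, -0.0, 54.1]
contact_force: [0.2, -0.3, -0.9]
opening: 0.703
finger_force: 0.0
clock: 3.22
tcp_pos: [0.5009, 0.0649, 0.0287]
ee_rot: [-180.0, 0.0, 54.2]
contact_force: [-0.1, -0.1, 0.7]
opening: 0.3
finger_force: 0.0
[0.50092755 0.06486587 0.02868484] [-1.79998984e+02  1.55781753e-03  5.41943767e+01] [-0.07025972 -0.12267596  0.65979708] [ 0.04631619 -0.01040745 -0.02848451] 0.2996930071659597 0.0
```

View pics/c2.png

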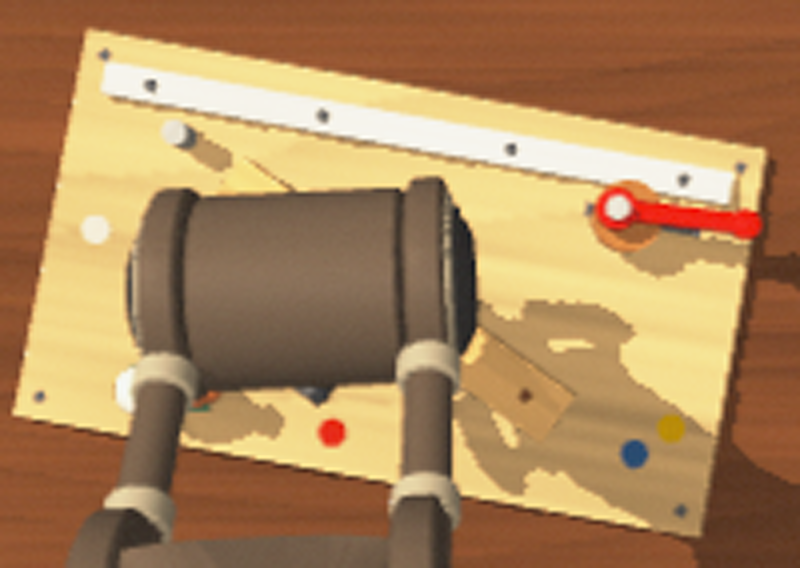

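Opening read 0.3 with no force, so the jaws aren't on the rail yet. The arm hides the middle of the rail, but its far hole at (525,396) hasn't moved. I'll close further.

```bash
python3 -m crank '[0,0,0,0,0,0,-0.6, 0,0,0,0,0,0,-0.6, 0,0,0,0,0,0,-0.7, 0,0,0,0,0,0,-0.7]' 40
```

```text
clock: 3.78
tcp_pos: [0.5009, 0.0648, 0.0287]
ee_rot: [-180.0, 0.0, 54.2]
contact_force: [0.4, 0.1, -1.1]
opening: 0.152
finger_force: 0.0
```

```bash
python3 - <<'E'
from h import *
import cv2
im=cams.get_image("scene")[:,:,::-1][130:300,220:450]
cv2.imwrite("pics/s2.png",cv2.resize(im,None,fx=3.4,fy=3.4,interpolation=cv2.INTER_CUBIC))
E
```

```text
(no output)
```

View pics/s2.png

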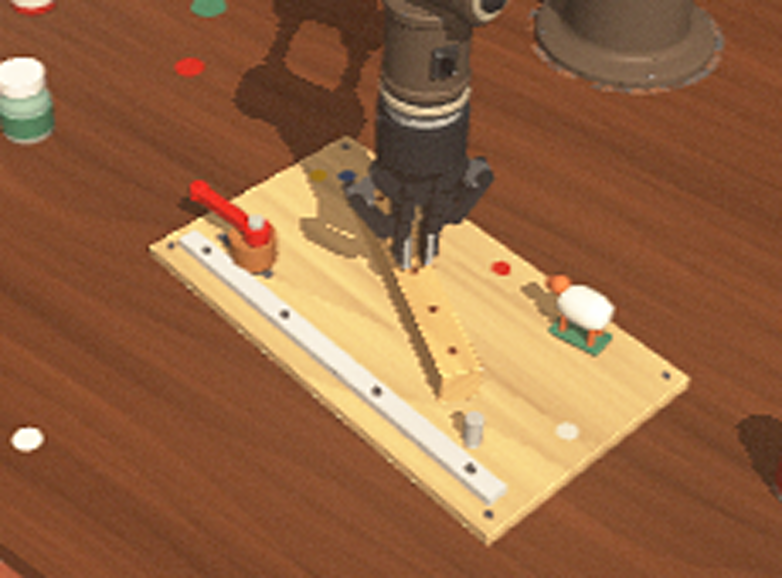

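The jaws have closed to about 13 mm and look to be above the rail: pad tips near crop (408–430, 265), rail top just below them. I'll compare this with the projected TCP.

```bash
python3 - <<'E'
from h import *
np.set_printoptions(precision=1,suppress=True)
k=lambda P:(proj("scene",P)-[220,130])*3.4
print(k([(.5009,.0648,z) for z in(.029,.051,.07,.09)]))
print("post top",k([(.6031,.1987,.045)]),"rail near top corners",k([(.5868,.1545,.051),(.5588,.1751,.051)]),"holes",k([(.5587,.1465,.051),(.53,.1056,.051)]))
print(r.state()['joints'])
E
```

```text
[[412.1 289.6]
 [413.2 272.1]
 [414.2 256.7]
 [415.3 240.1]]
post top [[473.4 418.6]] rail near top corners [[440.6 376.4]
 [480.2 368.2]] holes [[452.  352.3]
 [431.9 311.2]]
[  2.4  17.9 115.8   0.   46.3  38.2]
```

```bash
python3 - <<'E'
from h import *
import cv2
im=cams.get_image("scene")[:,:,::-1][160:222,305:385]
cv2.imwrite("pics/s3.png",cv2.resize(im,None,fx=9.5,fy=9.5,interpolation=cv2.INTER_CUBIC))
print((proj("scene",[(.5009,.0648,z) for z in(.029,.051,.07,.09)])-[305,160])*9.5)
E
```

```text
[[343.87506895 524.14542573]
 [347.07229374 475.31138461]
 [349.8933565  432.22279875]
 [352.92474765 385.9216816 ]]
```

View pics/s3.png

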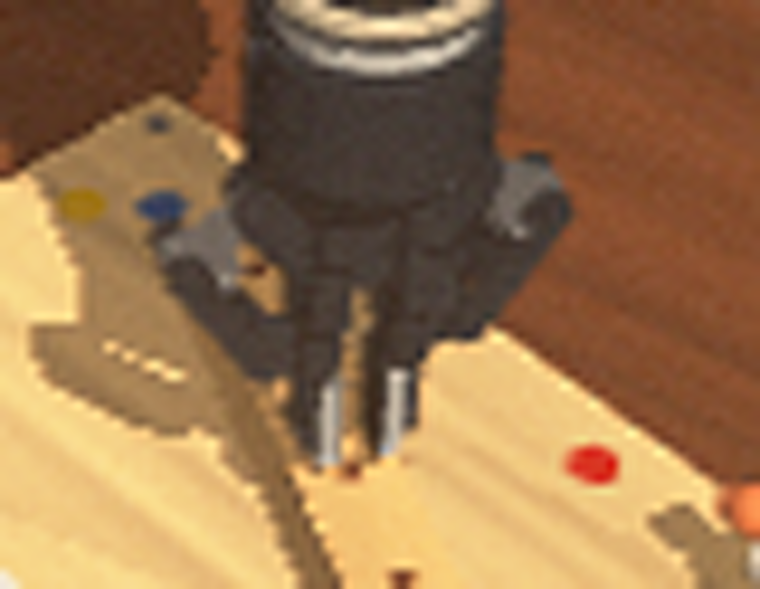

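The pad tips end right at the rail top, so the real fingertips sit about 24 mm above the nominal TCP. I'll touch the rail top gently to calibrate that.

```bash
python3 -m crank '[0,0,-0.7,0,0,0,-0.7, 0,0,-1.4,0,0,0,-0.7, 0,0,-1.4,0,0,0,-0.7]'; python3 -m crank '[0,0,-0.7,0,0,0,-0.7, 0,0,-1.4,0,0,0,-0.7, 0,0,-1.4,0,0,0,-0.7]';python3 -m crank '[0,0,-0.7,0,0,0,-0.7, 0,0,-1.4,0,0,0,-0.7, 0,0,-1.4,0,0,0,-0.7]'
```

```text
clock: 4.25
tcp_pos: [0.5008, 0.0648, 0.0272]
ee_rot: [-180.0, 0.0, 54.2]
contact_force: [-0.2, -0.8, 0.3]
opening: 0.152
finger_force: 0.0
clock: 4.62
tcp_pos: [0.5009, 0.0648, 0.0258]
ee_rot: [-180.0, 0.0, 54.2]
contact_force: [-0.6, -0.8, 0.2]
opening: 0.15
finger_force: 0.0
clock: 5.0
tcp_pos: [0.5009, 0.0648, 0.0244]
ee_rot: [-180.0, 0.0, 54.2]
contact_force: [-0.0, 0.3, 0.3]
opening: 0.146
finger_force: 0.0
```

```bash
for i in 1 2 3; do :; done; python3 -m crank '[0,0,-1,0,0,0,-0.7, 0,0,-2,0,0,0,-0.7, 0,0,-2,0,0,0,-0.7]'; python3 -m crank '[0,0,-1,0,0,0,-0.7, 0,0,-2,0,0,0,-0.7, 0,0,-2,0,0,0,-0.7]'
```

```text
clock: 5.38
tcp_pos: [0.5008, 0.0648, 0.0224]
ee_rot: [-180.0, 0.0, 54.2]
contact_force: [-0.3, 1.2, 0.6]
opening: 0.15
finger_force: 0.0
clock: 5.75
tcp_pos: [0.5008, 0.0648, 0.0203]
ee_rot: [-180.0, 0.0, 54.2]
contact_force: [0.0, 0.2, 0.5]
opening: 0.152
finger_force: 0.0
```

```bash
python3 - <<'E'
from h import *
import cv2
im=cams.get_image("scene")[:,:,::-1][180:222,315:370]
cv2.imwrite("pics/s4.png",cv2.resize(im,None,fx=14,fy=14,interpolation=cv2.INTER_NEAREST))
print((proj("scene",[(.5009,.0648,z) for z in(.0203,.029,.051,.07,.09)])-[315,180])*14)
E
```

```text
[[364.92944985 520.43423417]
 [366.7632595  492.42483792]
 [371.4749592  420.45888259]
 [375.63231485 356.95991395]
 [380.09962811 288.72668868]]
```

View pics/s4.png

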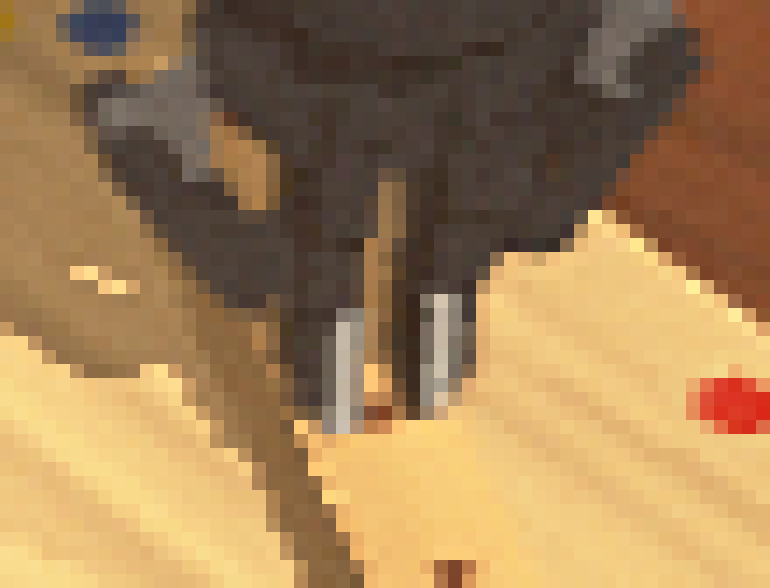

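Pad tips are now at about y=425 (z≈0.05). The visible pad length is unchanged at 9.6 px, so they're still above or just at the rail top. I'll keep feeling downward.

```bash
python3 -m crank '[0,0,-1,0,0,0,-0.7, 0,0,-1,0,0,0,-0.7]'; python3 -m crank '[0,0,-1,0,0,0,-0.7, 0,0,-1,0,0,0,-0.7]';python3 -m crank '[0,0,-1,0,0,0,-0.7, 0,0,-1,0,0,0,-0.7]'
```

```text
clock: 6.05
tcp_pos: [0.5009, 0.0648, 0.0194]
ee_rot: [-180.0, 0.0, 54.2]
contact_force: [-0.0, 0.5, -1.0]
opening: 0.149
finger_force: 0.0
clock: 6.3
tcp_pos: [0.5008, 0.0648, 0.0184]
ee_rot: [-180.0, 0.0, 54.2]
contact_force: [0.5, 0.2, -0.9]
opening: 0.15
finger_force: 0.0
clock: 6.55
tcp_pos: [0.5009, 0.0648, 0.0174]
ee_rot: [-180.0, 0.0, 54.2]
contact_force: [0.5, -0.1, 0.3]
opening: 0.156
finger_force: 0.0
```

```bash
python3 -m crank '[0,0,-1,0,0,0,-0.7, 0,0,-1.5,0,0,0,-0.7]'; python3 -m crank '[0,0,-1,0,0,0,-0.7, 0,0,-1.5,0,0,0,-0.7]'; python3 -m crank '[0,0,-1,0,0,0,-0.7, 0,0,-1.5,0,0,0,-0.7]'
```

```text
clock: 6.8
tcp_pos: [0.5009, 0.0648, 0.0159]
ee_rot: [-180.0, 0.0, 54.2]
contact_force: [-0.2, 0.3, -0.5]
opening: 0.148
finger_force: 0.0
clock: 7.05
tcp_pos: [0.5009, 0.0648, 0.0147]
ee_rot: [-180.0, 0.0, 54.2]
contact_force: [-1.6, 0.0, 6.0]
opening: 0.151
finger_force: 2.7
clock: 7.3
tcp_pos: [0.501, 0.0648, 0.0147]
ee_rot: [-180.0, 0.0, 54.2]
contact_force: [-5.7, -0.4, 15.1]
opening: 0.151
finger_force: 8.1
```

Contact came at TCP z=0.0147 with the tips on the rail top (0.051), so the real tips are 36 mm short of the nominal TCP. Stiffness is about 9 N/mm. Next I open, descend with that correction while feeling, then grip.

```bash
python3 -m crank '[0,0,6,0,0,0,0.4, 0,0,6,0,0,0,0.4, 0,0,6,0,0,0,0.4, 0,0,6,0,0,0,0.4, 0,0,0,0,0,0,0.4, 0,0,-3,0,0,0,0.4, 0,0,-6,0,0,0,0.4]'; python3 -m crank '[0,0,-3,0,0,0,0.4, 0,0,-6,0,0,0,0.4, 0,0,-6,0,0,0,0.4]'
```

```text
clock: 8.18
tcp_pos: [0.5007, 0.0648, 0.0065]
ee_rot: [-180.0, 0.0, 54.2]
contact_force: [0.0, 0.3, 0.4]
opening: 0.701
finger_force: 0.0
clock: 8.55
tcp_pos: [0.5006, 0.0648, 0.0007]
ee_rot: [-180.0, 0.0, 54.2]
contact_force: [-0.6, -0.5, 0.1]
opening: 0.7
finger_force: 0.0
```

```bash
python3 -m crank '[0,0,-4,0,0,0,0.4, 0,0,-9,0,0,0,0.4, 0,0,-9,0,0,0,0.4, 0,0,-9,0,0,0,0, 0,0,-9,0,0,0,-0.1, 0,0,-9,0,0,0,-0.2, 0,0,-9,0,0,0,-0.3, 0,0,-9,0,0,0,-0.4]' 40;  python3 -m crank '[0,0,0,0,0,0,-0.5, 0,0,0,0,0,0,-0.5]' 40
python3 - <<'E'
from h import *
import cv2
s=r.state();print(s['tcp_pos'],s['ee_rot'],s['contact_force'],s['ft_torque'],s['opening'],s['finger_force'])
im=cams.get_image("top")[:,:,::-1][142:284,184:384]
im2=cams.get_image("scene")[:,:,::-1][165:265,300:380]
a=cv2.resize(im,None,fx=2.4,fy=2.4,interpolation=cv2.INTER_CUBIC)
b=cv2.resize(im2,None,fx=4,fy=4,interpolation=cv2.INTER_CUBIC)
import numpy as np
o=np.zeros((400,800,3),'uint8');o[:a.shape[0],:a.shape[1]]=a;o[:b.shape[0],480:480+b.shape[1]]=b
cv2.imwrite("pics/g1.png",o)
E
```

```text
clock: 9.55
tcp_pos: [0.5011, 0.0649, -0.0078]
ee_rot: [180.0, -0.0, 54.2]
contact_force: [-1.5, 1.2, 3.6]
opening: 0.412
finger_force: 41.3
clock: 9.8
tcp_pos: [0.5011, 0.0649, -0.0078]
ee_rot: [-180.0, -0.0, 54.2]
contact_force: [-1.5, 1.8, 5.5]
opening: 0.414
finger_force: 41.5
[ 0.50105407  0.06493075 -0.00778375] [-1.79997657e+02 -1.14138277e-02  5.41823679e+01] [-1.45155806  1.82681997  5.45609414] [0.2721513  0.33287971 0.04846976] 0.41379269269737956 41.513049602508545
```

View pics/g1.png

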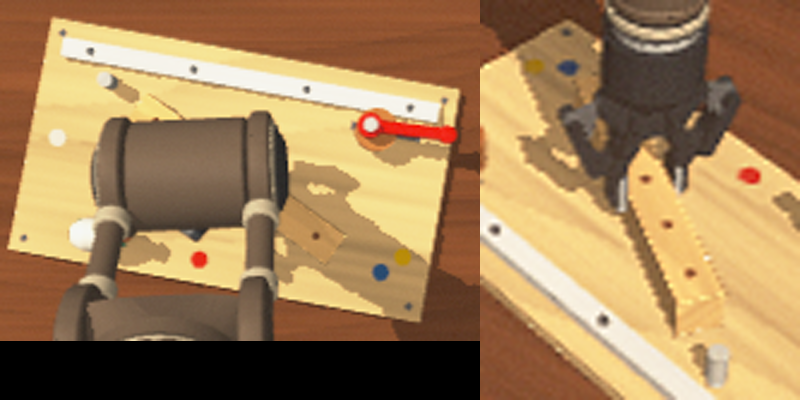

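The rail is gripped at 35 mm, and hole 5 is visible in the top view at about (316,236). I'll measure from hole centroids whether the rail shifted during the grip.

```bash
cat >>h.py <<'E'
import cv2
def hole(n,im,w):
    "centroid of dark blob near predicted pixel of world point w"
    u,v=proj(n,w)[0]; x,y=int(round(u)),int(round(v)); k=4
    p=im[y-k:y+k+1,x-k:x+k+1].astype(float).sum(2); d=np.clip(np.median(p)-60-p,0,None)
    yy,xx=np.mgrid[-k:k+1,-k:k+1]
    return np.array([x+(d*xx).sum()/d.sum(),y+(d*yy).sum()/d.sum()]),d.sum()
E
python3 - <<'E'
from h import *
np.set_printoptions(precision=4,suppress=True)
o=(.5007,.0654);H={1:(.5587,.1465,.051),2:(.53,.1056,.051),5:(.4416,-.0159,.051)}
for n,f in(("top","pics/top0.png"),("scene","pics/scene0.png")):
    a=cv2.imread(f)[:,:,::-1];b=cams.get_image(n)
    for k in((5,) if n=="top" else (1,2)):
        for im in(a,b):
            c,s=hole(n,im,H[k]);print(n,k,c,s,ray(n,[c],.051)[0,:2])
E
```

```text
top 5 [314.9379 240.4402] 1304.0 [ 0.4421 -0.0161]
top 5 [315.1646 239.9105] 905.0 [ 0.4433 -0.0166]
scene 1 [352.6213 232.6007] 919.0 [0.5561 0.1436]
scene 1 [352.1669 232.7716] 893.0 [0.5574 0.1429]
scene 2 [346.8405 220.4609] 1022.0 [0.5268 0.1026]
scene 2 [346.3657 220.6458] 782.0 [0.5283 0.102 ]
```

```bash
python3 -m crank '[3,3,0.5,0,0,0,-0.5, 8,9,0.5,0,0,0,-0.5, 14,15,0.5,0,0,0,-0.5, 18,19,0.5,0,0,0,-0.5, 19.7,21.1,0.5,0,0,0,-0.5, 19.7,21.1,0.5,0,0,0,-0.5]'; python3 -m crank '[0.6,0.8,0,0,0,0,-0.5, 1.2,1.6,0,0,0,0,-0.5, 1.8,2.4,0,0,0,0,-0.5, 1.8,2.4,0,0,0,0,-0.5]';
```

```text
clock: 10.75
tcp_pos: [0.5213, 0.0865, -0.0077]
ee_rot: [180.0, -0.1, 54.2]
contact_force: [0.9, -0.0, -0.8]
opening: 0.409
finger_force: 40.8
clock: 11.25
tcp_pos: [0.5224, 0.0885, -0.0076]
ee_rot: [-180.0, -0.0, 54.2]
contact_force: [-0.1, -0.3, -1.9]
opening: 0.414
finger_force: 40.7
```

```bash
python3 -m crank '[0.6,0.8,0,0,0,0,-0.5, 0.6,0.8,0,0,0,0,-0.5]';python3 -m crank '[0.6,0.8,0,0,0,0,-0.5, 0.6,0.8,0,0,0,0,-0.5]';python3 -m crank '[0.6,0.8,0,0,0,0,-0.5, 0.6,0.8,0,0,0,0,-0.5]'
```

```text
clock: 11.5
tcp_pos: [0.5231, 0.0892, -0.0075]
ee_rot: [180.0, -0.0, 54.2]
contact_force: [0.3, 0.2, -2.3]
opening: 0.413
finger_force: 40.7
clock: 11.75
tcp_pos: [0.5238, 0.09, -0.0075]
ee_rot: [180.0, -0.0, 54.2]
contact_force: [0.1, 0.6, -2.3]
opening: 0.412
finger_force: 40.7
clock: 12.0
tcp_pos: [0.5243, 0.0908, -0.0075]
ee_rot: [180.0, -0.0, 54.2]
contact_force: [0.5, 0.1, -2.5]
opening: 0.41
finger_force: 40.7
```

```bash
python3 -m crank '[0.6,0.8,0,0,0,0,-0.5, 0.6,0.8,0,0,0,0,-0.5]';python3 -m crank '[0.6,0.8,0,0,0,0,-0.5, 0.6,0.8,0,0,0,0,-0.5]'
```

```text
clock: 12.25
tcp_pos: [0.5249, 0.0916, -0.0075]
ee_rot: [180.0, -0.0, 54.2]
contact_force: [0.1, -0.4, -2.4]
opening: 0.413
finger_force: 40.7
clock: 12.5
tcp_pos: [0.5252, 0.0921, -0.0076]
ee_rot: [-180.0, 0.0, 54.2]
contact_force: [-0.3, -1.1, -1.5]
opening: 0.416
finger_force: 40.7
```

```bash
python3 -m crank '[0.4,0.6,0,0,0,0,-0.5, 0.4,0.6,0,0,0,0,-0.5]'; python3 -m crank '[0,0,0,0,0,0,-0.5]'; python3 - <<'E'
from h import *
import cv2
s=r.state();print(s['tcp_pos'],s['contact_force'],s['ft_torque'],s['ee_rot'])
im=cams.get_image("scene")
for k,w in((1,(.5587+.0246-.0015,.1465+.027-.003,.051)),(2,(.53+.0246-.0015,.1056+.027-.003,.051))):
    c,q=hole("scene",im,w);print(k,c,q,ray("scene",[c],.051))
cv2.imwrite("pics/s5.png",im[:,:,::-1])
E
```

```text
clock: 12.75
tcp_pos: [0.5251, 0.0922, -0.0077]
ee_rot: [-180.0, 0.1, 54.2]
contact_force: [-3.2, -4.8, 0.3]
opening: 0.41
finger_force: 40.9
clock: 12.88
tcp_pos: [0.5251, 0.0922, -0.0077]
ee_rot: [-180.0, 0.1, 54.2]
contact_force: [-1.6, -4.4, -0.1]
opening: 0.414
finger_force: 40.9
[ 0.52510127  0.09216934 -0.00766832] [-1.63726219 -4.41830641 -0.06925397] [-0.6764182   0.28087857 -0.07258302] [-1.79963663e+02  1.02498525e-01  5.42031484e+01]
1 [355.15966387 242.38895558] 833.0 [[0.582255  0.1703159 0.051    ]]
2 [349.31975309 229.53950617] 810.0 [[0.55213222 0.12927924 0.051     ]]
```

Firm contact at about 5 N with the rail still askew 0.45 rad. I'll hold it, then work out the swing about the post.

```bash
python3 -m crank '[0.2,0.3,0,0,0,0,-0.5, 0.2,0.3,0,0,0,0,-0.5]'; python3 - <<'E'
import numpy as np
v=np.array([-78.0,-106.9])+[.2,.3]
for t in list(np.arange(2,25,2))+[24.6,25.0,25.6,26.2]:
    c,s=np.cos(np.radians(t)),np.sin(np.radians(t)); print(round(t,1),np.round(np.array([[c,-s],[s,c]])@v-v,1))
E
```

```text
clock: 13.18
tcp_pos: [0.5251, 0.0922, -0.0077]
ee_rot: [-180.0, 0.1, 54.2]
contact_force: [-3.1, -5.6, 0.9]
opening: 0.415
finger_force: 40.9
2 [ 3.8 -2.7]
4 [ 7.6 -5.2]
6 [11.6 -7.5]
8 [15.6 -9.8]
10 [ 19.7 -11.9]
12 [ 23.9 -13.8]
14 [ 28.1 -15.7]
16 [ 32.4 -17.3]
18 [ 36.7 -18.8]
20 [ 41.2 -20.2]
22 [ 45.6 -21.4]
24 [ 50.1 -22.4]
24.6 [ 51.4 -22.7]
25.0 [ 52.3 -22.9]
25.6 [ 53.7 -23.2]
26.2 [ 55.1 -23.4]
```

```bash
python3 -m crank '[1.9,-1.3,0,0,0,1,-0.5, 3.8,-2.7,0,0,0,2,-0.5, 7.6,-5.2,0,0,0,4,-0.5, 11.6,-7.5,0,0,0,6,-0.5, 11.6,-7.5,0,0,0,6,-0.5]'
```

```text
clock: 13.8
tcp_pos: [0.5364, 0.0848, -0.0077]
ee_rot: [-179.9, 0.2, 60.3]
contact_force: [-3.2, -4.4, -0.3]
opening: 0.411
finger_force: 41.1
```

```bash
python3 -m crank '[4,-2.3,0,0,0,2,-0.5, 8.1,-4.4,0,0,0,4,-0.5, 12.3,-6.3,0,0,0,6,-0.5, 16.5,-8.2,0,0,0,8,-0.5, 16.5,-8.2,0,0,0,8,-0.5]'
```

```text
clock: 14.42
tcp_pos: [0.5525, 0.077, -0.0077]
ee_rot: [-179.8, 0.1, 68.3]
contact_force: [-3.8, -2.6, 2.0]
opening: 0.409
finger_force: 41.2
```

```bash
python3 -m crank '[4.4,-1.3,0,0,0,2,-0.5, 8.7,-2.8,0,0,0,4,-0.5, 13.2,-4.2,0,0,0,6,-0.5, 13.2,-4.2,0,0,0,6,-0.5, 13.2,-4.2,0,0,0,6,-0.5]'; python3 -c "
from h import *
print(r.state()['contact_force'],r.state()['ft_torque'])"
```

```text
clock: 15.05
tcp_pos: [0.5653, 0.0725, -0.0077]
ee_rot: [-179.8, 0.2, 74.4]
contact_force: [-4.8, -3.2, 2.2]
opening: 0.416
finger_force: 41.3
[-4.77146129 -3.21055208  2.20609499] [-0.47730393  0.72370405  0.57638475]
```

```bash
python3 -m crank '[2.2,-0.6,0,0,0,1,-0.5, 4.4,-1.2,0,0,0,2,-0.5, 6.7,-1.7,0,0,0,3,-0.5, 7.8,-1.9,0,0,0,3.5,-0.5, 7.8,-1.9,0,0,0,3.5,-0.5]'; python3 -c "
from h import *
print(r.state()['contact_force'],r.state()['ft_torque'])"
```

```text
clock: 15.68
tcp_pos: [0.5723, 0.0707, -0.0077]
ee_rot: [-179.7, 0.2, 77.8]
contact_force: [-7.4, -3.9, 4.3]
opening: 0.418
finger_force: 41.5
[-7.42855303 -3.94411432  4.31732973] [-0.47846697  0.95300367  0.36094169]
```

```bash
python3 -m crank '[1,-0.2,0.3,0,0,0.5,-0.5, 1,-0.2,0.3,0,0,0.5,-0.5]'; python3 -m crank '[1,-0.2,0,0,0,0.5,-0.5, 1,-0.2,0,0,0,0.5,-0.5]'; python3 -c "
from h import *
print(r.state()['contact_force'],r.state()['ft_torque'])"
```

```text
clock: 15.92
tcp_pos: [0.5736, 0.0704, -0.0077]
ee_rot: [-179.7, 0.2, 78.4]
contact_force: [-5.1, -4.1, 2.1]
opening: 0.41
finger_force: 41.2
clock: 16.18
tcp_pos: [0.5746, 0.0702, -0.0077]
ee_rot: [-179.7, 0.2, 78.8]
contact_force: [-5.1, -3.7, 2.0]
opening: 0.411
finger_force: 41.2
[-5.08928581 -3.73392632  1.99732242] [-0.54929002  0.74803033  0.45158857]
```

```bash
python3 -m crank '[1,-0.2,0,0,0,0.5,-0.5, 1,-0.2,0,0,0,0.5,-0.5]'; python3 -m crank '[0.9,-0.2,0,0,0,0.4,-0.5, 0.9,-0.2,0,0,0,0.4,-0.5]'; python3 -c "
from h import *
print(r.state()['contact_force'],r.state()['ft_torque'])"
```

```text
clock: 16.42
tcp_pos: [0.5756, 0.07, -0.0077]
ee_rot: [-179.7, 0.2, 79.3]
contact_force: [-4.8, -4.1, 2.5]
opening: 0.411
finger_force: 41.2
clock: 16.68
tcp_pos: [0.5765, 0.0698, -0.0077]
ee_rot: [-179.7, 0.2, 79.7]
contact_force: [-5.8, -4.7, 3.3]
opening: 0.411
finger_force: 41.2
[-5.77069267 -4.70404768  3.27987988] [-0.51670773  0.78996131  0.42250013]
```

```bash
python3 -m crank '[0.9,-0.2,0,0,0,0.4,-0.5, 0.9,-0.2,0,0,0,0.4,-0.5]'; python3 -m crank '[0.7,-0.1,0,0,0,0.3,-0.5, 0.7,-0.1,0,0,0,0.3,-0.5]'; python3 -c "
from h import *
print(r.state()['contact_force'],r.state()['ft_torque'])"
```

```text
clock: 16.92
tcp_pos: [0.5773, 0.0696, -0.0077]
ee_rot: [-179.7, 0.1, 80.1]
contact_force: [-5.4, -3.8, 2.2]
opening: 0.411
finger_force: 41.2
clock: 17.18
tcp_pos: [0.5774, 0.0696, -0.0077]
ee_rot: [-179.6, 0.1, 80.3]
contact_force: [-6.5, -3.4, 3.6]
opening: 0.414
finger_force: 41.4
[-6.5252375  -3.39117564  3.55639558] [-0.51829865  0.98458783 -0.00185705]
```

The x motion stopped and the moment changed, which means fence contact. I'll seat it gently.

```bash
python3 -m crank '[0.4,-0.1,0,0,0,0.2,-0.5, 0.4,-0.1,0,0,0,0.2,-0.5]'; python3 -m crank '[0.3,0,0,0,0,0,-0.5, 0.3,0,0,0,0,0,-0.5]'; python3 - <<'E'
from h import *
np.set_printoptions(precision=4,suppress=True)
s=r.state();print(s['contact_force'],s['ft_torque'])
J=np.array([.5116,.0678]);a=-.1774
Rm=np.array([[np.cos(a),-np.sin(a)],[np.sin(a),np.cos(a)]])
for n in("scene","top"):
    im=cams.get_image(n)
    for k in(1,2,4,5):
        w=np.r_[J+Rm@[.067,.012+.05*(3-k)],.051]+([-.0017,-.002,0] if n=="scene" else 0)
        c,q=hole(n,im,w);p=ray(n,[c],.051)[0,:2];print(n,k,c,q,(p-J)@Rm)
E
```

```text
clock: 17.42
tcp_pos: [0.5773, 0.0697, -0.0077]
ee_rot: [-179.6, 0.1, 80.4]
contact_force: [-7.6, -3.5, 3.5]
opening: 0.415
finger_force: 41.5
clock: 17.68
tcp_pos: [0.5773, 0.0697, -0.0077]
ee_rot: [-179.5, 0.1, 80.4]
contact_force: [-7.7, -3.7, 5.2]
opening: 0.408
finger_force: 41.6
[-7.7231 -3.6958  5.1636] [-0.5509  1.1237 -0.3229]
scene 1 [350.8717 244.2126] 1115.0 [0.0653 0.1102]
scene 2 [338.0541 234.4971] 851.0 [0.0668 0.0601]
scene 4 [316.5169 217.6473] 207.0 [ 0.0681 -0.0307]
scene 5 [305.9739 206.2138] 3106.0 [ 0.0597 -0.0882]
top 1 [nan nan] 0.0 [nan nan]
top 2 [nan nan] 0.0 [nan nan]
top 4 [300.2054 187.5197] 964.0 [ 0.0669 -0.037 ]
top 5 [319.9798 192.5691] 3609.0 [ 0.0631 -0.0866]h.py:20: RuntimeWarning: invalid value encountered in scalar divide
  return np.array([x+(d*xx).sum()/d.sum(),y+(d*yy).sum()/d.sum()]),d.sum()
```

```bash
python3 -m crank '[0,0,0,0,0,0,-0.1, 0,0,0,0,0,0,0.1, 0,0,0,0,0,0,0.4, 0,0,0,0,0,0,0.5, 0,0,20,0,0,0,0.5, 0,0,60,0,0,0,0.5, 0,0,100,0,0,0,0.5, -30,-40,110,0,0,0,0.5]'; python3 -m crank '[-60,-50,0,0,0,0,0, -110,-100,0,0,0,0,-0.5, -150,-150,0,0,0,0,-1, -150,-150,0,0,0,0,-1]'
python3 - <<'E'
from h import *
im=cams.get_image("top")
cv2.imwrite("pics/t6.png",im[:,:,::-1])
c=cv2.resize(im[142:284,184:384,::-1],None,fx=4,fy=4,interpolation=cv2.INTER_CUBIC);cv2.imwrite("pics/c6.png",c)
E
```

```text
clock: 18.77
tcp_pos: [0.5573, 0.0313, 0.1088]
ee_rot: [179.3, -0.1, 80.7]
contact_force: [0.2, -1.6, 0.3]
opening: 0.753
finger_force: 0.0
clock: 19.27
tcp_pos: [0.3997, -0.1214, 0.104]
ee_rot: [179.9, 0.0, 80.4]
contact_force: [1.3, 0.5, 0.5]
opening: -0.002
finger_force: 0.0
```

View pics/c6.png

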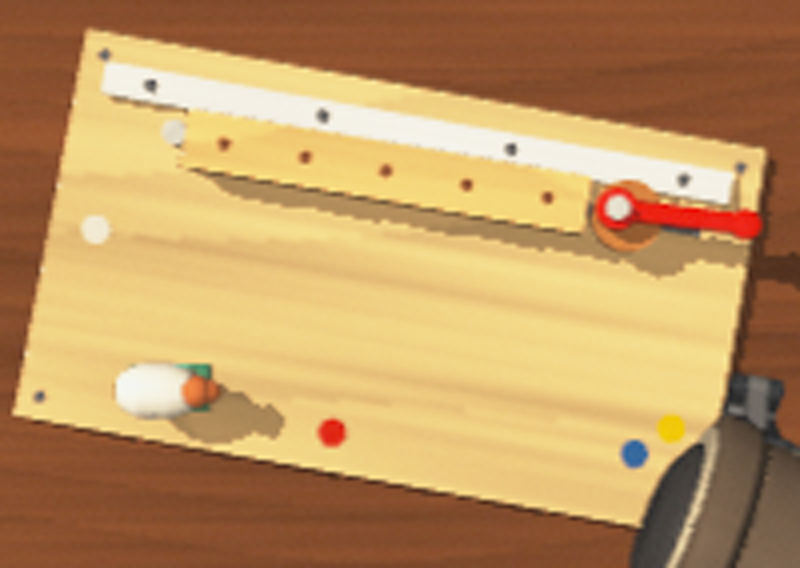

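The rail lies along the fence with its end at the post. Holes run from (224,144) to (547,197) in the crop. I'll check numerically and work out the cam lever geometry.

```bash
python3 - <<'E'
from h import *
np.set_printoptions(precision=4,suppress=True)
J=np.array([.5116,.0678]);a=-.1774
Rm=np.array([[np.cos(a),-np.sin(a)],[np.sin(a),np.cos(a)]])
im=cv2.imread("pics/t6.png")
for u,v in((224,144),(305,157),(386,170),(467,184),(547,197)):
    u,v=(u+.5)/4-.5+184,(v+.5)/4-.5+142
    w=ray("top",[(u,v)],.051)[0]; c,q=hole("top",im,w); print(c,q,(ray("top",[c],.051)[0,:2]-J)@Rm)
piv=np.array([.067,-.133])
ld=np.array([np.sin(np.radians(15)),-np.cos(np.radians(15))])
for th in(0,.25,.6,.9,1.2,1.5,1.8,2.1):
    c,s=np.cos(-th),np.sin(-th);d=np.array([[c,-s],[s,c]])@ld
    t=np.array([-d[1],d[0]]) # ccw side
    print(th,"tip78",J+Rm@(piv+.078*d),"push pt ccw side r60",J+Rm@(piv+.065*d+.0145*t), "dir",Rm@-t)
print("pivot",J+Rm@piv, r.state()['tcp_pos'],r.state()['ee_rot'],r.state()['joints'])
E
```

```text
[239.6246 177.5701] 1212.0 [0.0651 0.1128]
[259.8711 180.8427] 1265.0 [0.0658 0.0627]
[280.046  184.2116] 1238.0 [0.0663 0.0128]
[300.2152 187.7428] 1287.0 [ 0.0663 -0.0371]
[320.4433 190.9276] 1270.0 [ 0.0672 -0.0871]
0 tip78 [ 0.5607 -0.1527] push pt ccw side r60 [ 0.574  -0.1385] dir [-0.9964 -0.0843]
0.25 tip78 [ 0.5412 -0.1519] push pt ccw side r60 [ 0.5577 -0.1414] dir [-0.9863  0.1648]
0.6 tip78 [ 0.5156 -0.1428] push pt ccw side r60 [ 0.5346 -0.1386] dir [-0.87    0.4931]
0.9 tip78 [ 0.4973 -0.1284] push pt ccw side r60 [ 0.5167 -0.13  ] dir [-0.6854  0.7281]
1.2 tip78 [ 0.484  -0.1092] push pt ccw side r60 [ 0.5021 -0.1165] dir [-0.4396  0.8982]
1.5 tip78 [ 0.477 -0.087] push pt ccw side r60 [ 0.4921 -0.0993] dir [-0.1546  0.988 ]
1.8 tip78 [ 0.4769 -0.0637] push pt ccw side r60 [ 0.4877 -0.0799] dir [0.1443 0.9895]
2.1 tip78 [ 0.4837 -0.0414] push pt ccw side r60 [ 0.4892 -0.0601] dir [0.4303 0.9027]
pivot [ 0.5541 -0.0749] [ 0.3987 -0.1225  0.1039] [179.9908   0.1205  80.3627] [-22.9692   1.1506 124.7561  -0.1422  54.0567 -13.2485]
```

The holes suggest the near end may sit about 1 mm off the fence (0.008–0.010 rad, close to the limit). I'll nudge the butt end gently against the fence with closed fingers.

```bash
python3 -m crank '[24,48,0,0,0,0,-1, 48,96,0,0,0,0,-1, 72,143,0,0,0,0,-1, 97,191,0,0,0,0,-1, 121,239,0,0,0,0,-1, 145,286,0,0,0,0,-1, 145,286,0,0,0,0,-1]'; python3 -m crank '[0,0,-40,0,0,0,-1, 0,0,-80,0,0,0,-1, 0,0,-102,0,0,0,-1, 7,-1.3,-102,0,0,0,-1, 11,-2,-102,0,0,0,-1, 14,-2.5,-102,0,0,0,-1, 14,-2.5,-102,0,0,0,-1]'
```

```text
clock: 20.2
tcp_pos: [0.549, 0.1703, 0.1046]
ee_rot: [179.8, -0.2, 80.7]
contact_force: [0.3, -0.1, -0.4]
opening: 0.001
finger_force: 0.0
clock: 21.08
tcp_pos: [0.5617, 0.1638, 0.0021]
ee_rot: [179.9, -0.1, 80.5]
contact_force: [-0.1, -0.5, 0.1]
opening: 0.001
finger_force: 0.0
```

```bash
for s in 1; do python3 -m crank '[1,-0.2,0,0,0,0,-1, 1,-0.2,0,0,0,0,-1]'; python3 -m crank '[1,-0.2,0,0,0,0,-1, 1,-0.2,0,0,0,0,-1]'; python3 -m crank '[1,-0.2,0,0,0,0,-1, 1,-0.2,0,0,0,0,-1]';python3 -m crank '[1,-0.2,0,0,0,0,-1, 1,-0.2,0,0,0,0,-1]'; done | grep -E "tcp|contact"
```

```text
tcp_pos: [0.5614, 0.1636, 0.001]
contact_force: [0.0, 0.0, -0.1]
tcp_pos: [0.5623, 0.1634, 0.0007]
contact_force: [-0.1, 0.5, 0.9]
tcp_pos: [0.5631, 0.1632, 0.0006]
contact_force: [-0.8, 0.2, 0.1]
tcp_pos: [0.5636, 0.1631, 0.0007]
contact_force: [-2.3, 1.5, 1.4]
```

```bash
(python3 -m crank '[1,-0.2,0,0,0,0,-1, 1,-0.2,0,0,0,0,-1]'; python3 -m crank '[0.7,-0.1,0,0,0,0,-1, 0.7,-0.1,0,0,0,0,-1]')| grep -E "tcp|contact"
```

```text
tcp_pos: [0.5636, 0.1631, 0.0007]
contact_force: [-5.6, 2.2, 4.5]
tcp_pos: [0.5636, 0.163, 0.0006]
contact_force: [-6.1, 2.5, 5.3]
```

The near end sits solidly on the fence with no travel under 6 N. Next is the lever: back off, lift, and go to its fence side.

```bash
python3 -m crank '[-6,1,0,0,0,0,-1, -12,2,20,0,0,0,-1, -12,2,70,0,0,0,-1, -10,-20,100,0,0,0,-1, -6,-75,100,0,0,0,-1, -2,-130,100,0,0,0,-1, 2,-185,100,0,0,0,-1, 6,-240,100,0,0,0,-1]'; python3 -m crank '[2,-30,0,0,0,0,-1, 4,-63,0,0,0,0,-1, 4,-63,0,0,0,0,-1, 4,-63,0,0,0,0,-1]'
python3 - <<'E'
from h import *
np.set_printoptions(precision=4,suppress=True)
J=np.array([.5116,.0678]);a=-.1774
Rm=np.array([[np.cos(a),-np.sin(a)],[np.sin(a),np.cos(a)]])
p=r.state()['tcp_pos'][:2];print(p,(p-J)@Rm)
piv=np.array([.067,-.133])
ph=-np.radians(9.6)
for th in np.arange(.2,2.01,.1):
    b=-np.pi/2+np.radians(15)-th; d=np.array([np.cos(b),np.sin(b)]);t=np.array([-d[1],d[0]]);D,Tt=Rm@d,Rm@t
    h=.0145*abs(Tt@[np.cos(ph),np.sin(ph)])+.011*abs(Tt@[-np.sin(ph),np.cos(ph)])
    print(round(th,2),np.round(1000*(J+Rm@piv+.062*D+(.0065+h)*Tt),1),np.round(-Tt,2))
E
```

```text
clock: 23.58
tcp_pos: [0.573, -0.0798, 0.1012]
ee_rot: [179.8, 0.1, 80.5]
contact_force: [0.6, -0.5, -0.1]
opening: -0.005
finger_force: 0.0
clock: 24.08
tcp_pos: [0.5761, -0.1403, 0.1007]
ee_rot: [180.0, -0.0, 80.5]
contact_force: [-0.3, 0.8, -0.3]
opening: 0.003
finger_force: 0.0
[ 0.5761 -0.1403] [ 0.1002 -0.1934]
0.2 [ 568.3 -139. ] [-0.99  0.12]
0.3 [ 561.8 -140.1] [-0.98  0.21]
0.4 [ 556.2 -140.8] [-0.95  0.31]
0.5 [ 550.3 -141. ] [-0.91  0.4 ]
0.6 [ 544.3 -140.7] [-0.87  0.49]
0.7 [ 538.1 -139.6] [-0.82  0.58]
0.8 [ 532.  -137.9] [-0.75  0.66]
0.9 [ 525.9 -135.4] [-0.69  0.73]
1.0 [ 519.9 -132.2] [-0.61  0.79]
1.1 [ 514.2 -128.3] [-0.53  0.85]
1.2 [ 508.9 -123.7] [-0.44  0.9 ]
1.3 [ 504.  -118.3] [-0.35  0.94]
1.4 [ 499.8 -112.3] [-0.25  0.97]
1.5 [ 496.2 -105.8] [-0.15  0.99]
1.6 [493.3 -98.8] [-0.06  1.  ]
1.7 [491.3 -91.3] [0.04 1.  ]
1.8 [490.2 -83.6] [0.14 0.99]
1.9 [489.4 -77.9] [0.24 0.97]
2.0 [489.  -72.7] [0.34 0.94]
```

```bash
python3 -m crank '[0,0,-40,0,0,0,-1, 0,0,-75,0,0,0,-1, 0,0,-90,0,0,0,-1, 0,0,-97,0,0,0,-1, 0,0,-97,0,0,0,-1]'; python3 -m crank '[-4,0.5,0,0,0,0,-1, -8,1,0,0,0,0,-1, -12,0.5,0,0,0,0,-1, -14.5,0,0,0,0,0,-1]'
```

```text
clock: 24.7
tcp_pos: [0.5767, -0.1402, 0.0043]
ee_rot: [179.9, 0.0, 80.5]
contact_force: [0.2, -0.7, 1.2]
opening: -0.002
finger_force: 0.0
clock: 25.2
tcp_pos: [0.5622, -0.14, 0.0045]
ee_rot: [179.9, -0.1, 80.4]
contact_force: [1.6, 3.6, 1.5]
opening: -0.004
finger_force: 1.6
```

```bash
python3 -m crank '[-3,-0.4,0,0,0,0,-1, -6,-0.8,0,0,0,0,-1, -9,-1,0,0,0,0,-1, -12,-1,0,0,0,0,-1, -15,-0.9,0,0,0,0,-1, -18,-0.7,0,0,0,0,-1]'; python3 -m crank '[-6,1.1,0,0,0,0,-1, -12,2.8,0,0,0,0,-1, -18.4,5.3,0,0,0,0,-1]'
```

```text
clock: 25.95
tcp_pos: [0.5434, -0.1413, 0.0038]
ee_rot: [180.0, 0.0, 80.5]
contact_force: [1.1, -0.7, -0.6]
opening: 0.002
finger_force: 0.8
clock: 26.32
tcp_pos: [0.5247, -0.1357, 0.0038]
ee_rot: [180.0, 0.0, 80.5]
contact_force: [1.2, -0.0, 0.4]
opening: -0.0
finger_force: 0.7
```

```bash
(python3 -m crank '[-3,1.6,0,0,0,0,-1, -6,3.2,0,0,0,0,-1, -6,3.2,0,0,0,0,-1]';python3 -m crank '[-2.9,2,0,0,0,0,-1, -5.7,3.9,0,0,0,0,-1, -5.7,3.9,0,0,0,0,-1]';python3 -m crank '[-2.7,2.3,0,0,0,0,-1, -5.3,4.6,0,0,0,0,-1,-5.3,4.6,0,0,0,0,-1]')|grep -E "tcp|force"
```

```text
tcp_pos: [0.5185, -0.1323, 0.0037]
contact_force: [0.7, -0.6, 0.1]
finger_force: 0.2
tcp_pos: [0.5134, -0.1286, 0.0038]
contact_force: [2.5, -0.1, -1.2]
finger_force: 0.7
tcp_pos: [0.511, -0.1259, 0.0042]
contact_force: [6.1, -5.5, -5.4]
finger_force: 3.9
```

```bash
python3 - <<'E'
from h import *
a=cams.get_image("top")[:,:,::-1][142:284,184:384]
cv2.imwrite("pics/c7.png",cv2.resize(a,None,fx=4,fy=4,interpolation=cv2.INTER_CUBIC))
im=a.astype(int);m=(im[:,:,2]>170)&(im[:,:,1]<50)&(im[:,:,0]<50)
ys,xs=np.nonzero(m);print(m.sum(),[(x*4,y*4) for x,y in zip(xs,ys)][::6])
E
```

```text
49 [(np.int64(616), np.int64(188)), (np.int64(600), np.int64(204)), (np.int64(608), np.int64(220)), (np.int64(612), np.int64(224)), (np.int64(624), np.int64(228)), (np.int64(328), np.int64(424)), (np.int64(332), np.int64(428)), (np.int64(336), np.int64(432)), (np.int64(328), np.int64(440))]
```

Biting: the lever resists with about 8 N at roughly 1.15 rad (about 0.5 N·m). I'll retreat, lift clear and look.

```bash
python3 -m crank '[3,-5,0,0,0,0,-1, 7,-12,0,0,0,0,-1, 10,-18,5,0,0,0,-1, 10,-18,60,0,0,0,-1, -30,-30,100,0,0,0,-1, -80,-60,110,0,0,0,-1, -130,-90,110,0,0,0,-1, -130,-90,110,0,0,0,-1]'
python3 - <<'E'
from h import *
im=cams.get_image("top")[:,:,::-1];cv2.imwrite("pics/t8.png",im)
cv2.imwrite("pics/c8.png",cv2.resize(im[142:284,184:384],None,fx=4,fy=4,interpolation=cv2.INTER_CUBIC))
np.set_printoptions(precision=4,suppress=True)
J=np.array([.5116,.0678]);a=-.1774
Rm=np.array([[np.cos(a),-np.sin(a)],[np.sin(a),np.cos(a)]])
for u,v in((224,144),(305,157),(386,170),(467,184),(547,197)):
    w=ray("top",[((u+.5)/4-.5+184,(v+.5)/4-.5+142)],.051)[0]; c,q=hole("top",im,w); print(c,q,(ray("top",[c],.051)[0,:2]-J)@Rm)
E
```

```text
clock: 28.5
tcp_pos: [0.3746, -0.2149, 0.1137]
ee_rot: [-179.9, -0.0, 80.2]
contact_force: [0.3, 0.0, 0.4]
opening: 0.0
finger_force: 0.0
[239.6799 176.6488] 1284.0 [0.0673 0.1131]
[259.8524 180.1945] 1301.0 [0.0674 0.0631]
[280.0408 183.8091] 1273.0 [0.0672 0.013 ]
[300.1816 187.2302] 1377.0 [ 0.0675 -0.0368]
[320.4328 190.8856] 1206.0 [ 0.0673 -0.087 ]
```

View pics/c8.png

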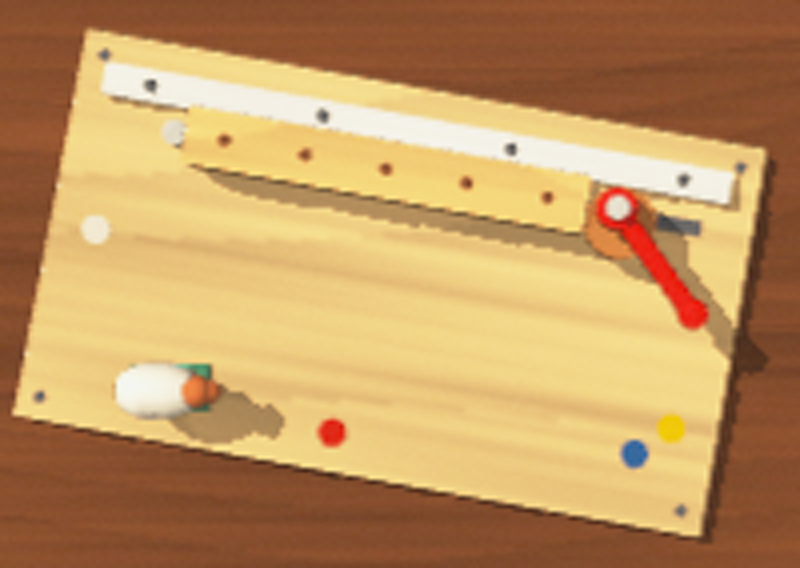

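The rail is at x=67.2–67.5 mm along its whole length. The lever stays at about 1.06 rad, from (618,207) to (692,314), and the arm is clear. Handing in.

```bash
python3 -c "
from workcell import r
print(r.job_done())"
```

```text
the job is handed in; nothing more can be done
None
```

The job is handed in: by the last picture the rail lies flush on the fence with its end at the post, nipped by the cam (lever at about 1.06 rad), sheep in place and the arm clear; the clamp force is only inferred from the roughly 8 N push on the lever, I made no final check of the jars, and hand-in returned no verdict.

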